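# Find the socket that fits the router spindle nut

### The job

One of the three look-alike sockets on the wooden board fits the hex nut on the router spindle, in the round opening of the blue plate: try them one at a time until one goes fully down over the nut with its mouth flush on the flange. Stand every socket that does not fit back upright on the board, and finish with your gripper still holding the fitting socket, seated upright on the nut. Leave the push block, the wrench and the wax jar alone.

Things in the scene. Friction and masses are not known exactly. Their poses are not given: they have to be found in the camera images.
- spindle (a point): centre of the round opening in the 300 x 230 x 3 mm blue plate, at the spindle's flange face, 30 mm above the table. The nut standing here is the one to work on. The matching socket, its flats in line with the nut's, goes down until its mouth rests on the flange (its mid point 35 mm above this point); a wrong one stops on the nut or its stud at least 6 mm higher.
- board: flat wooden board 100 x 280 x 15 mm fixed on the table, origin at the centre of its underside, long side along its own y, top face 15 mm above its origin. The three sockets stand on it in a row along y, roughly 85 mm apart.
- pushblock: bystander: push block, 160 x 75 mm, 87 mm high over its arched handle, origin under its centre; leave it alone
- wrench_grip (a point): bystander: loose open-ended wrench, 200 mm long, lying flat on the table; point on its handle; leave it alone
- wax_center (a point): bystander: round white jar, 72 mm across, 60 mm high, at half its height; leave it alone
- socket_a_mid (a point): one of three loose steel sockets alike from outside, standing mouth down, z up, about 0.4 kg, 70 mm high; point on the axis half-way up, 35 mm above the mouth. Round body 46 mm across up to 36 mm above the mouth; above it a hexagonal drive adapter 22 mm across flats and 34 mm long: grip it there across two flats. Its flats face this frame's x and every 60 degrees on.
- socket_a: the same socket as socket_a_mid, origin at the centre of its mouth, same axes. The hexagonal bore in the mouth (hidden below) has its flats parallel to the adapter's. Bores differ in width (1 mm clearance per side on their own nut) and depth, so each socket fits only one of the three nuts; which one is not told, it has to be tried.
- nut_1_seat (a point): one of three fixed hex nuts that change places: one is at the spindle, two stand as spares (not used) on a wooden block at the far left. Point on its axis, at the face of the 54 mm flange under it. Nut 12 mm high above the flange, 17, 24 or 31 mm across flats, top edge chamfered, flats facing this frame's x and every 60 degrees on; a stud rises 2 to 18 mm more. It does not turn.
- socket_b_mid (a point): one of three loose steel sockets alike from outside, standing mouth down, z up, about 0.4 kg, 70 mm high; point on the axis half-way up, 35 mm above the mouth. Round body 46 mm across up to 36 mm above the mouth; above it a hexagonal drive adapter 22 mm across flats and 34 mm long: grip it there across two flats. Its flats face this frame's x and every 60 degrees on.
- socket_b: the same socket as socket_b_mid, origin at the centre of its mouth, same axes. The hexagonal bore in the mouth (hidden below) has its flats parallel to the adapter's. Bores differ in width (1 mm clearance per side on their own nut) and depth, so each socket fits only one of the three nuts; which one is not told, it has to be tried.
- nut_2_seat (a point): one of three fixed hex nuts that change places: one is at the spindle, two stand as spares (not used) on a wooden block at the far left. Point on its axis, at the face of the 54 mm flange under it. Nut 12 mm high above the flange, 17, 24 or 31 mm across flats, top edge chamfered, flats facing this frame's x and every 60 degrees on; a stud rises 2 to 18 mm more. It does not turn.
- socket_c_mid (a point): one of three loose steel sockets alike from outside, standing mouth down, z up, about 0.4 kg, 70 mm high; point on the axis half-way up, 35 mm above the mouth. Round body 46 mm across up to 36 mm above the mouth; above it a hexagonal drive adapter 22 mm across flats and 34 mm long: grip it there across two flats. Its flats face this frame's x and every 60 degrees on.
- socket_c: the same socket as socket_c_mid, origin at the centre of its mouth, same axes. The hexagonal bore in the mouth (hidden below) has its flats parallel to the adapter's. Bores differ in width (1 mm clearance per side on their own nut) and depth, so each socket fits only one of the three nuts; which one is not told, it has to be tried.
- nut_3_seat (a point): one of three fixed hex nuts that change places: one is at the spindle, two stand as spares (not used) on a wooden block at the far left. Point on its axis, at the face of the 54 mm flange under it. Nut 12 mm high above the flange, 17, 24 or 31 mm across flats, top edge chamfered, flats facing this frame's x and every 60 degrees on; a stud rises 2 to 18 mm more. It does not turn.
There are look-alikes about, which are no part of the job. What is shaped like the socket_c but red or yellow is not meant.

How it is judged:
At the end, for the whole second after the job is handed in: Matching socket on the spindle nut: axis within 4 mm, mouth within 2.5 mm of the flange, tilt under 0.06 rad, still, gripped by the fingers (over 2 N); the other two stand upright (0.1 rad) on the board's top, axes at most 5 mm past its edge, not held (((horizontal distance between socket_a_mid and spindle below 0.004 m and z of socket_a_mid in the frame of spindle between 0.032 and 0.0375 m and angle between socket_a_mid's own z axis and vertical below 0.06 rad and contact force between the fingers and socket_a above 2 N and linear speed of socket_a below 0.02 m/s and z of socket_b_mid in the frame of board between 0.046 and 0.054 m and angle between each of socket_b_mid, socket_c_mid's own z axis and vertical below 0.1 rad and x of socket_b_mid in the frame of board between -0.055 and 0.055 m and y of socket_b_mid in the frame of board between -0.145 and 0.145 m and contact force between the fingers and socket_b below 0.5 N and z of socket_c_mid in the frame of board between 0.046 and 0.054 m and x of socket_c_mid in the frame of board between -0.055 and 0.055 m and y of socket_c_mid in the frame of board between -0.145 and 0.145 m and contact force between the fingers and socket_c below 0.5 N) or (horizontal distance between socket_b_mid and spindle below 0.004 m and z of socket_b_mid in the frame of spindle between 0.032 and 0.0375 m and angle between socket_b_mid's own z axis and vertical below 0.06 rad and contact force between the fingers and socket_b above 2 N and linear speed of socket_b below 0.02 m/s and z of socket_a_mid in the frame of board between 0.046 and 0.054 m and angle between each of socket_a_mid, socket_c_mid's own z axis and vertical below 0.1 rad and x of socket_a_mid in the frame of board between -0.055 and 0.055 m and y of socket_a_mid in the frame of board between -0.145 and 0.145 m and contact force between the fingers and socket_a below 0.5 N and z of socket_c_mid in the frame of board between 0.046 and 0.054 m and x of socket_c_mid in the frame of board between -0.055 and 0.055 m and y of socket_c_mid in the frame of board between -0.145 and 0.145 m and contact force between the fingers and socket_c below 0.5 N) or (horizontal distance between socket_c_mid and spindle below 0.004 m and z of socket_c_mid in the frame of spindle between 0.032 and 0.0375 m and angle between socket_c_mid's own z axis and vertical below 0.06 rad and contact force between the fingers and socket_c above 2 N and linear speed of socket_c below 0.02 m/s and z of socket_a_mid in the frame of board between 0.046 and 0.054 m and angle between each of socket_a_mid, socket_b_mid's own z axis and vertical below 0.1 rad and x of socket_a_mid in the frame of board between -0.055 and 0.055 m and y of socket_a_mid in the frame of board between -0.145 and 0.145 m and contact force between the fingers and socket_a below 0.5 N and z of socket_b_mid in the frame of board between 0.046 and 0.054 m and x of socket_b_mid in the frame of board between -0.055 and 0.055 m and y of socket_b_mid in the frame of board between -0.145 and 0.145 m and contact force between the fingers and socket_b below 0.5 N))); the arm keeps its last pose, push and grip.
It fails at once if the push block is moved more than 25 mm (distance of pushblock from where it was at the start of the episode above 0.025 m).
It fails at once if the wrench is moved more than 25 mm (distance of wrench_grip from where it was at the start of the episode above 0.025 m).
It fails at once if the wax jar is moved more than 25 mm (distance of wax_center from where it was at the start of the episode above 0.025 m).
It also fails if it takes over 72 s, if anything falls off the work surface, if the arm or the gripper's body presses on something with over 40 N, if the wrist force passes 120 N, or if a joint passes its speed limit or range.

### The arm

A 6-joint arm with a two-finger parallel gripper is mounted at the origin on the work surface. World frame = base frame: x ahead of the robot, y to its left, z up, the work surface at z = 0. Lengths are in m, angles in rad, forces in N, time in s.
With the tool pointing down it reaches from about 0.325 to 0.9 m from the base axis. Payload 6.1 kg.
Tool frame: the origin (TCP) lies midway between the tips of the shut fingers; the grasp point (between the pads) lies 19 mm behind it; z points along the fingers, y is the line along which they close (so a half turn about z gives the same grasp; the last joint's range is limited). The gripper opens to 87 mm and grips with 3 to 60 N. Pads are 19 mm wide; open, the fingers measure 117 mm over their backs; the gripper's body (75 mm by 190 mm) begins 51 mm behind the grasp point.
Start: joints at [-1.368, 0.22, 1.526, -0, 1.395, -0.126], TCP at [0.202, -0.592, 0.184] pointing down, gripper open.
Joint ranges: [-2.98, 2.98], [-0.91, 2.08], [0.09, 2.57], [-1.24, 4.39], [0.2, 2.65], [-2.68, 2.68]. Speed limits (rad/s): [2.57, 2.57, 3.01, 3.14, 3.14, 3.14].

### API

Orientations are given as a unit quaternion [w, x, y, z].
In Python, from plant import bot gives the robot as it stands. The module is installed in compiled form; this text tells all that it offers.
- The arm moves only by the tool jog_arm, never from a script. Its argument "plan" is text: rows parted by semicolons, each of 5 numbers parted by spaces: the opening, from 0 (shut) to 1 (fully open), then the shift along the tool's x, y, z in m, then the turn about the tool's z in degrees. In form: gripper dx dy dz yaw; .... A call has 1 to 20 rows; each row shifts and turns the commanded pose from where the row before left it, along the tool's axes as they then stand; what a row does not reach is not made up. A row lasts 1/12 s, in which the tool goes at most 41.7 mm and 7.16 degrees, less where a joint would pass 70% of its speed; a pose out of reach is approached as far as the arm can. A call is refused whole if a number of a shift passes 0.0417 or a number of a turn 7.16, either way. A call with a gripper value outside its range is refused whole. The fingers move at their own pace and stop on an object; the grip force is fixed at half the most. Time passes only in rows, so rows that do not move let the fingers close. It gives the time, the measured TCP pose, the force, the opening and the grip force at its end, in the units of the state.
- bot.read_state(): the state, without advancing time (a new reading comes with each control period).
- bot.grab_frame(name): name is "scene" or "top" or "wrist"; returns a dict with "image" (480x640x3 uint8, blue, green, red), "intrinsics" (3x3 intrinsics, pixels), "distortion" ([k1, k2, p1, p2, k3] as OpenCV has them; the pictures are not rectified), "R" (3x3) and "t" (3): a world point X has camera coordinates R X + t. Camera axes: x right, y down, z forward; pixel columns grow to the right and rows downward; lengths in m; the calibration is good to about 2 mm. A picture is of the moment at which its call begins. There is no depth.
- bot.job_done(): hands the job in; it is judged then, once.
The state is a dict: "clock": time; "joint_positions": joint angles; "qd": joint speeds; "joint_efforts": joint torques, N m; "tcp_pos": TCP position; "ee_rot": TCP orientation; "contact_force": force on the tool from outside, world axes, zero at the start; "torque": the same for the moment, N m; "opening": finger opening in m; "grasp_force": force on a finger pad.
Only numpy, scipy, OpenCV 4.12 (cv2) and the standard library are available. Lean on these libraries where they do the work, as an engineer would, in place of code of your own. Each camera call takes 0.05 s, during which the arm holds its last target. There are 200 camera calls.

## Working session

There is one attempt and no reset: what is moved stays moved. The work goes in short steps, Python scripts to look and compute and a tool call to move; the robot and the scene stay as the last step left them, time stands still between calls to the robot, and variables do not carry over. Pictures are saved under pics/ and viewed, at most 10 in all, crops included, and the job is handed in when it is done.

Besides the shell and the picture viewer there is one more tool, called after "Emit:" by a JSON object that holds its "method" and its "body", one argument or row to a line. jog_arm: Moves the arm, as the interface text tells. Its arguments: {"type":"object","properties":{"plan":{"type":"string"}},"required":["plan"]}

```bash
mkdir -p pics; cat > h.py <<'E'
import numpy as np, cv2
from plant import bot
def grab(n,save=None):
    f=bot.grab_frame(n)
    if save: cv2.imwrite('pics/'+save,f['image'])
    return f
def ray(f,px):
    K=np.array(f['intrinsics']);D=np.array(f['distortion'])
    p=cv2.undistortPoints(np.array(px,float).reshape(-1,1,2),K,D).reshape(-1,2)
    R=np.array(f['R']);t=np.array(f['t'])
    return -R.T@t,(np.c_[p,np.ones(len(p))]@R)
def onz(f,px,z):
    c,d=ray(f,px); return c+d*((z-c[2])/d[:,2])[:,None]
def proj(f,X):
    r,_=cv2.Rodrigues(np.array(f['R']))
    return cv2.projectPoints(np.array(X,float).reshape(-1,1,3),r,np.array(f['t'],float),np.array(f['intrinsics']),np.array(f['distortion']))[0].reshape(-1,2)
E
python3 - <<'E'
from h import *
s=bot.read_state();print(s)
for n in("scene","top"):
    f=grab(n,n+'0.png');print(n,-np.array(f['R']).T@f['t'])
E
```

```text
{'clock': 0.0, 'joint_positions': array([-1.36809990e+00,  2.21214663e-01,  1.52760067e+00,  6.74602053e-06,
        1.39467917e+00, -1.26148819e-01]), 'qd': array([ 0.00069157, -0.00057756,  0.00111908,  0.00042228, -0.00055358,
        0.00201848]), 'joint_efforts': array([ 3.00653710e-05, -4.94618976e+01, -3.87371635e+01,  6.98277424e-02,
        5.71828312e-02, -1.60919049e-04]), 'tcp_pos': array([ 0.20167572, -0.59084788,  0.18274994]), 'ee_rot': array([-9.50354239e-04,  9.86512678e-01,  1.63682108e-01, -3.30687388e-05]), 'contact_force': array([-0.96488832,  0.30756271, -0.53305646]), 'torque': array([ 0.04738092,  0.0343995 , -0.01975635]), 'grasp_force': 0.0, 'opening': 0.08676768914870635}
scene [ 1.13960651 -0.39666663  0.89501212]
top [0.27869103 0.03327318 1.44680674]
```

View pics/top0.png

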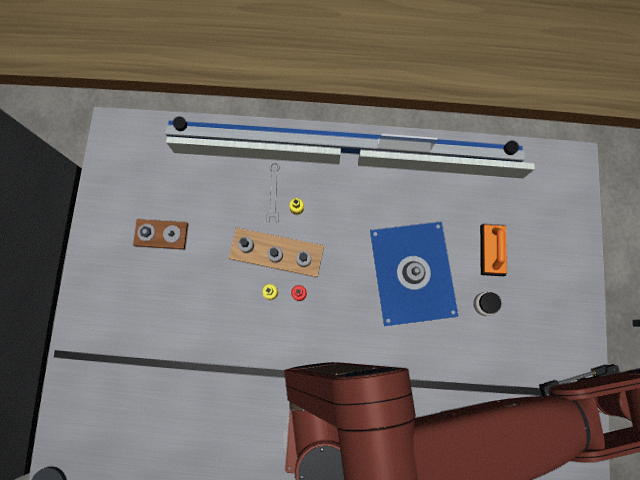

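View pics/scene0.png

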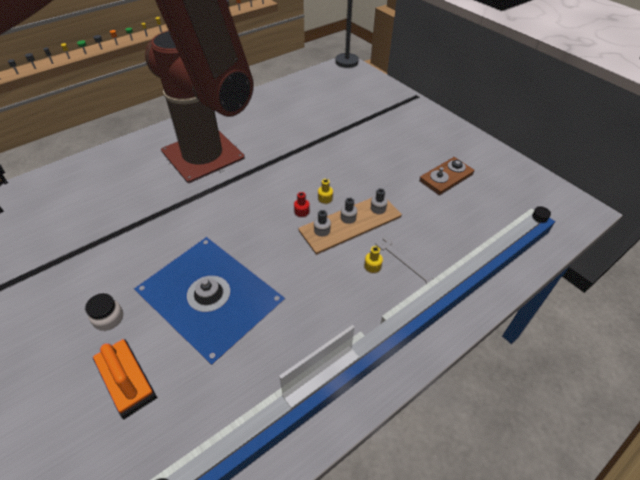

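The top view shows candidates at (246,243), (275,254) and (304,258): three steel sockets on the light board, and these are the ones I want. Look-alikes are yellow at (296,205) and (270,292) and red at (299,293). The spare nuts on the dark block at (147,232) and (172,234) aren't used. The spindle nut is at (414,271), the jar at (488,303), the push block at (494,250) and the wrench at (273,195).

```bash
python3 - <<'E'
from h import *
f=grab("top");im=f['image']
print(onz(f,[[246,243],[275,254],[304,258]],.085).round(3))
print('spindle',onz(f,[[414,271]],.04).round(3))
print('board',onz(f,[[235,227],[324,242],[318,277],[228,261]],.015).round(3))
print('plate',onz(f,[[371,230],[440,222],[458,316],[385,326]],.003).round(3))
print('wax,push,wrench,yel',onz(f,[[488,303],[494,250],[273,195],[296,205],[270,292],[299,293]],.05).round(3))
a=cv2.resize(im[190:310,215:345],None,fx=5,fy=5,interpolation=cv2.INTER_CUBIC)
b=cv2.resize(im[240:305,380:450],None,fx=3,fy=3)
a=a[:600,:];c=np.zeros((600,800,3),np.uint8);c[:,:650]=a;cv2.imwrite('pics/crop1.png',c[:,:650])
E
```

```text
[[0.537 0.268 0.085]
 [0.511 0.18  0.085]
 [0.506 0.094 0.085]]
spindle [[ 0.498 -0.236  0.04 ]]
board [[0.599 0.319 0.015]
 [0.572 0.04  0.015]
 [0.462 0.05  0.015]
 [0.491 0.329 0.015]]
plate [[ 0.623 -0.104  0.003]
 [ 0.666 -0.32   0.003]
 [ 0.376 -0.382  0.003]
 [ 0.331 -0.162  0.003]]
wax,push,wrench,yel [[ 0.417 -0.457  0.05 ]
 [ 0.578 -0.475  0.05 ]
 [ 0.7    0.207  0.05 ]
 [ 0.674  0.134  0.05 ]
 [ 0.403  0.188  0.05 ]
 [ 0.406  0.102  0.05 ]]
```

View pics/crop1.png

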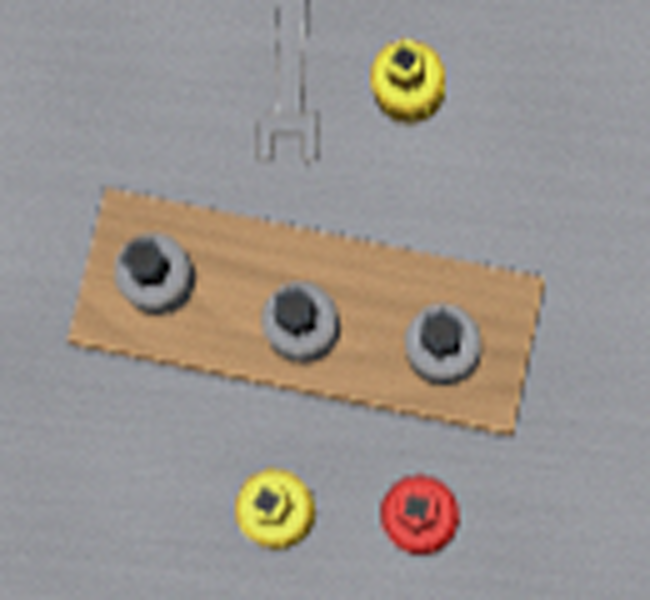

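Close crop: three grey sockets with dark hex adapters stand on the light board, with tops at about crop (150,262), (295,310) and (440,332). The yellow and red ones are off the board, so the choice holds. Next I'll look over the spindle with the wrist camera.

```bash
cat >> h.py <<'E'
from scipy.spatial.transform import Rotation as Ro
def tool():
    s=bot.read_state();q=s['ee_rot'];return s,Ro.from_quat([q[1],q[2],q[3],q[0]]).as_matrix()
def delta(X):
    s,R=tool();d=R.T@(np.array(X)-s['tcp_pos'])
    print('tcp',s['tcp_pos'].round(4),'x-az',np.degrees(np.arctan2(R[1,0],R[0,0])).round(2),'delta tool',d.round(4),'rows',(np.linalg.norm(d)/.0417).round(1),'t',s['clock'])
    return d
E
python3 - <<'E'
from h import *
f=bot.grab_frame("wrist");s,R=tool()
c=-np.array(f['R']).T@f['t'];print('cam in tool',R.T@(c-s['tcp_pos']),'\naxes',(np.array(f['R'])@R).round(3),f['intrinsics'])
delta([.498,-.236,.25])
E
```

```text
cam in tool [ 0.06624999  0.00025616 -0.20071818] 
axes [[ 0.001  1.     0.   ]
 [-0.969  0.001 -0.246]
 [-0.246 -0.     0.969]] [[393.36072123   0.         326.34911801]
 [  0.         393.36072123 239.05406639]
 [  0.           0.           1.        ]]
tcp [ 0.2017 -0.5911  0.1832] x-az 18.84 delta tool [ 0.3951 -0.2405 -0.0665] rows 11.2 t 0.2
```

Emit:
{"method": "jog_arm", "body": {
  "plan": "1 0.033 -0.02 -0.004 0;1 0.033 -0.02 -0.004 0;1 0.033 -0.02 -0.004 0;1 0.033 -0.02 -0.004 0;1 0.033 -0.02 -0.004 0;1 0.033 -0.02 -0.004 0;1 0.033 -0.02 -0.004 0;1 0.033 -0.02 -0.004 0;1 0.033 -0.02 -0.004 0;1 0.033 -0.02 -0.004 0;1 0.033 -0.02 -0.004 0;1 0.03 -0.02 -0.004 0;1 0 0 0 0;1 0 0 0 0"
}}

```text
clock: 1.37
tcp_pos: [0.4972, -0.2358, 0.2319]
ee_rot: [0.0, 0.986, 0.166, 0.0]
contact_force: [0.0, -0.8, 0.7]
opening: 0.0865
grasp_force: 0.0
```

```bash
python3 - <<'E'
from h import *
delta([.498,-.236,.23]);f=grab("wrist","w1.png");print(proj(f,[.498,-.236,.042]))
E
```

```text
tcp [ 0.4972 -0.2358  0.2319] x-az 19.07 delta tool [0.0007 0.0004 0.0019] rows 0.1 t 1.3667
[[326.39968524 206.75357462]]
```

View pics/w1.png

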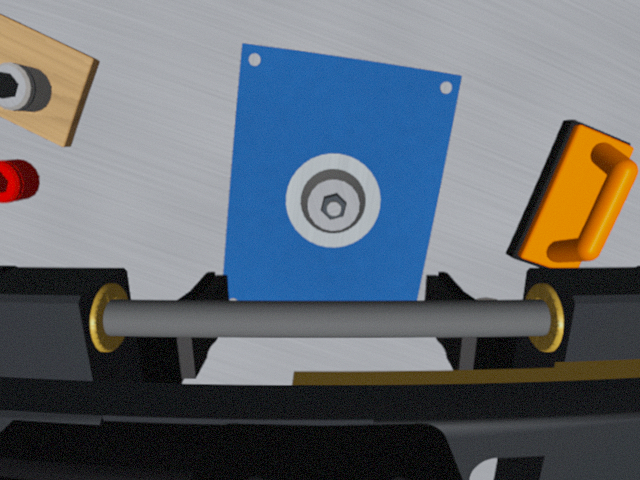

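The wrist view shows the blue plate with a white ring around (333,200), the flange disc, and a hex nut at (333,206) with a stud on it. I'll crop in on the nut to get its angle and centre.

```bash
python3 - <<'E'
from h import *
im=cv2.imread('pics/w1.png');c=im[160:250,285:385]
cv2.imwrite('pics/w1c.png',cv2.resize(c,None,fx=6,fy=6,interpolation=cv2.INTER_CUBIC))
E
```

```text
(no output)
```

View pics/w1c.png

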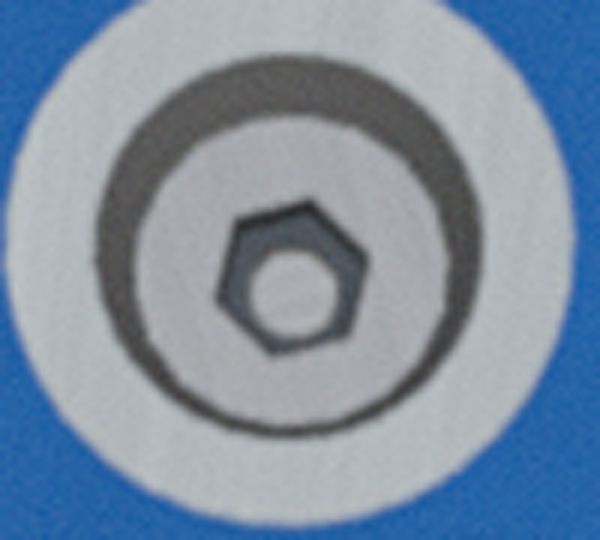

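The crop shows the nut's hex with corners at about (237,215), (310,203), (367,262), (350,332), (277,353) and (217,297), so it looks like the 24 mm one. The flange disc is centred near (291,268).

```bash
python3 - <<'E'
from h import *
f=grab("wrist");im=f['image']
P=np.array([(237,215),(310,203),(367,262),(350,332),(277,353),(217,297)])/6+[285,160]-.4
X=onz(f,P,.041);c=X[:,:2].mean(0);d=X[:,:2]-c
a=np.degrees(np.arctan2(d[:,1],d[:,0]));print('nut c',c,'r',np.linalg.norm(d,axis=1).round(4),'corner az mod60',a%60)
g=cv2.cvtColor(im,cv2.COLOR_BGR2GRAY)
print('flange c',onz(f,np.array([[291,268]])/6+[285,160]-.4,.03))
# flange disc by ellipse fit of bright region inside opening
roi=g[160:250,285:385];m=(roi>130).astype(np.uint8)
n,l,st,ce=cv2.connectedComponentsWithStats(m)
k=l[45+5,25] ;cs,_=cv2.findContours((l==k).astype(np.uint8),0,cv2.CHAIN_APPROX_NONE)
e=cv2.fitEllipse(max(cs,key=len));print(e,onz(f,np.array([e[0]])+[285,160],.03))
# top adapters refined
F=grab("top");im=F['image'];hsv=cv2.cvtColor(im,cv2.COLOR_BGR2HSV)
for (u,v) in [(245,242),(274,252),(303,256)]:
    r=im[v-14:v+15,u-14:u+15].max(2);m=(r<85).astype(np.uint8)
    n,l,st,ce=cv2.connectedComponentsWithStats(m);i=1+np.argmax(st[1:,4]);p=ce[i]+[u-14,v-14];print(p,st[i,4],onz(F,[p],.08).round(4))
E
```

```text
nut c [ 0.50009604 -0.24357526] r [0.0141 0.0128 0.0126 0.0134 0.0132 0.0132] corner az mod60 [0.80641749 6.52306665 0.86525715 5.00221374 7.42347495 3.72035156]
flange c [[ 0.49984974 -0.24349362  0.03      ]]
((47.29304122924805, 43.343841552734375), (50.638729095458984, 51.067665100097656), 64.06564331054688) [[ 0.50048678 -0.2423886   0.03      ]]
[244.12962963 242.46296296] 54 [[0.5396 0.2743 0.08  ]]
[273.79245283 252.43396226] 53 [[0.5164 0.1842 0.08  ]]
[302.90196078 256.96078431] 51 [[0.5093 0.0979 0.08  ]]
```

Emit:
{"method": "jog_arm", "body": {
  "plan": "1 0.0136 -0.0353 0 0;1 0.0136 -0.0353 0 0;1 0.0136 -0.0353 0 0;1 0.0136 -0.0353 0 0;1 0.0136 -0.0353 0 0;1 0.0136 -0.0353 0 0;1 0.0136 -0.0353 0 0;1 0.0136 -0.0353 0 0;1 0.0136 -0.0353 0 0;1 0.0136 -0.0353 0 0;1 0.0136 -0.0353 0 0;1 0 0 0 0;1 0 0 0 0"
}}

```text
clock: 2.6
tcp_pos: [0.5123, 0.1786, 0.2314]
ee_rot: [0.0, 0.986, 0.164, -0.0]
contact_force: [-0.2, -0.1, 0.1]
opening: 0.0873
grasp_force: 0.0
```

```bash
python3 - <<'E'
from h import *
delta([.512,.18,.23]);f=grab("wrist","w2.png");p=proj(f,[[.54,.274,.085],[.516,.184,.085],[.509,.098,.085]]);print(p)
x0,x1=int(p[:,0].min())-50,int(p[:,0].max())+50;y0,y1=int(p[:,1].min())-60,int(p[:,1].max())+60
print(x0,y0,x1,y1);c=f['image'][max(y0,0):y1,max(0,x0):x1];k=min(800/c.shape[1],600/c.shape[0]);print(k);cv2.imwrite('pics/w2c.png',cv2.resize(c,None,fx=k,fy=k,interpolation=cv2.INTER_CUBIC)[:600,:800])
E
```

```text
tcp [0.5123 0.1786 0.2314] x-az 18.93 delta tool [ 0.0002 -0.0015  0.0014] rows 0.0 t 2.6
[[232.35412245 150.71016366]
 [321.52362036 209.62300712]
 [407.71099683 246.91884151]]
182 90 457 306
2.7777777777777777
```

View pics/w2c.png

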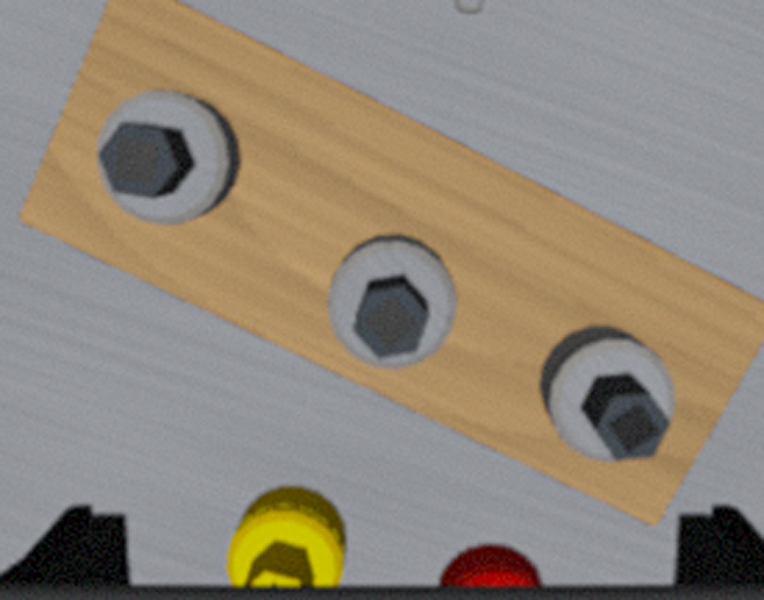

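The crop shows three sockets. The top hexes sit at crop (142,158), (391,316) and (628,424), and each is turned differently.

```bash
python3 - <<'E'
from h import *
f=grab("wrist");im=f['image'];k=6
for n,(u,v),(cx,cy) in [('A',(142,158),0),('B',(391,316),0),('C',(628,424),0)] if 0 else [('A',(142,158),(0,0)),('B',(391,316),(0,0)),('C',(628,424),(0,0))]:
    u,v=u/2.7778+182,v/2.7778+90;x0,y0=int(u)-20,int(v)-20
    r=cv2.resize(im[y0:y0+40,x0:x0+40],None,fx=k,fy=k,interpolation=cv2.INTER_CUBIC);r=cv2.GaussianBlur(r,(0,0),4)
    b=r.max(2);m=((b>57)&(b<125)).astype(np.uint8)
    m=cv2.morphologyEx(m,cv2.MORPH_OPEN,np.ones((17,17)))
    nn,l,st,ce=cv2.connectedComponentsWithStats(m);i=l[120,120]
    if i==0:i=1+np.argmax(st[1:,4])
    cs,_=cv2.findContours((l==i).astype(np.uint8),0,cv2.CHAIN_APPROX_NONE);c=cv2.convexHull(max(cs,key=len)).reshape(-1,2).astype(float)
    X=onz(f,(c+.5)/k-.5+[x0,y0],.085)[:,:2]
    dense=np.vstack([X[j]+(X[(j+1)%len(X)]-X[j])*t for j in range(len(X)) for t in np.linspace(0,1,20)])
    M=cv2.moments((X*1e5).astype(np.float32).reshape(-1,1,2));ctr=np.array([M['m10'],M['m01']])/M['m00']/1e5
    # hexagon support widths: flats directions minimise the width
    w=[]
    for a in range(60):
        w.append(sum(np.ptp(X@[np.cos(np.radians(a+s)),np.sin(np.radians(a+s))]) for s in(0,60,120))/3)
    print(n,'centre',ctr.round(4),'flat az',np.argmin(w),'AF %.4f corners %.4f'%(min(w),max(w)),st[i,4])
    cv2.drawContours(r,[c.astype(np.int32)],-1,(0,0,255),1)
    cv2.imwrite(f'pics/seg{n}.png',r)
cv2.imwrite('pics/seg.png',np.hstack([cv2.imread(f'pics/seg{n}.png') for n in 'ABC']))
E
```

```text
A centre [0.5425 0.276 ] flat az 11 AF 0.0233 corners 0.0252 20869
B centre [0.5197 0.1846] flat az 30 AF 0.0229 corners 0.0251 18958
C centre [0.5126 0.0979] flat az 24 AF 0.0224 corners 0.0246 11452
```

View pics/seg.png

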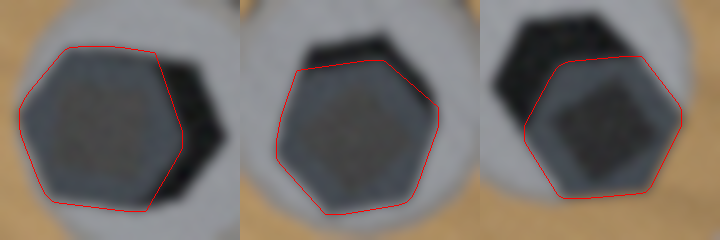

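The segmentation outlines follow the top faces well, giving flats at 11° for A, 30° for B and 24° for C. I'm starting with C, which is nearest: tool yaw +25.

Emit:
{"method": "jog_arm", "body": {
  "plan": "0.8 -0.0086 0.0255 0.01 0;0.8 -0.0086 0.0255 0.01 0;0.8 -0.0086 0.0255 0.01 0;0.8 0 0 0.016 5;0.8 0 0 0.016 5;0.8 0 0 0.016 5;0.8 0 0 0.016 5;0.8 0 0 0.016 5;0.8 0 0 0 0;0.8 0 0 0 0"
}}

```text
clock: 3.53
tcp_pos: [0.512, 0.0958, 0.1212]
ee_rot: [0.0, 0.999, -0.054, -0.001]
contact_force: [-0.3, -1.0, 1.6]
opening: 0.0698
grasp_force: 0.0
```

```bash
python3 - <<'E'
from h import *
delta([.5126,.0979,.054])
E
```

```text
tcp [0.512  0.0958 0.1212] x-az -6.17 delta tool [ 0.0005 -0.0022  0.0672] rows 1.6 t 3.5333
```

Emit:
{"method": "jog_arm", "body": {
  "plan": "0.8 0 -0.002 0.022 0;0.8 0 0 0.022 0;0.8 0 0 0.022 0;0.8 0 0 0 0;0 0 0 0 0;0 0 0 0 0;0 0 0 0 0;0 0 0 0 0;0 0 0 0 0;0 0 0 0 0"
}}

```text
clock: 4.37
tcp_pos: [0.5135, 0.0996, 0.0567]
ee_rot: [-0.0, 0.999, -0.054, 0.001]
contact_force: [0.8, 0.6, -0.4]
opening: 0.0376
grasp_force: 0.0
```

Emit:
{"method": "jog_arm", "body": {
  "plan": "0 0 0 0 0;0 0 0 0 0;0 0 0 0 0;0 0 0 0 0;0 0 0 0 0"
}}

```text
clock: 4.78
tcp_pos: [0.5129, 0.0996, 0.0558]
ee_rot: [0.0, 0.999, -0.054, -0.0]
contact_force: [1.0, 0.2, -0.3]
opening: 0.0051
grasp_force: 0.0
```

The fingers closed on nothing, so I need to look.

```bash
python3 - <<'E'
from h import *
f=grab("wrist");g=grab("top")
a=f['image'][60:420,100:540];u,v=proj(g,[.513,.09,.05])[0].astype(int)
b=cv2.resize(g['image'][v-45:v+45,u-45:u+45],(360,360))
cv2.imwrite('pics/w3.png',np.hstack([a,b]))
s,R=tool();print(s['opening'],s['tcp_pos'])
E
```

```text
0.001639546690017997 [0.51290415 0.09960791 0.05577975]
```

View pics/w3.png

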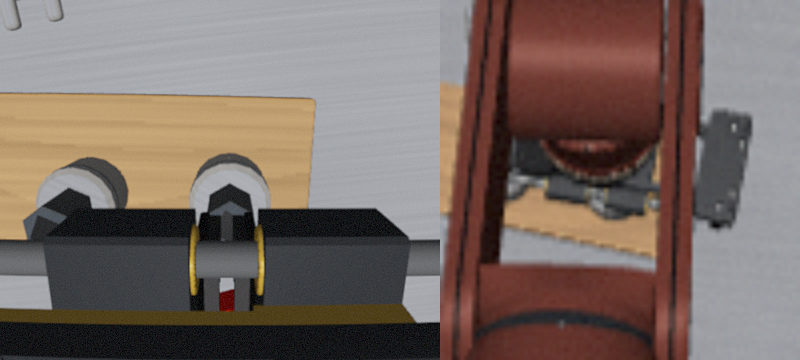

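```bash
python3 - <<'E'
from h import *
f=grab("wrist");s,R=tool()
for z,p in((.051,[[330,258]]),(.051,[[292,258],[370,258]]),(.015,[[331,214]]),(.085,[[330,245]]),(.051,[[180,260]])):
    print(z,p,onz(f,p,z).round(4))
print(proj(f,[[.5126,.0979,.051],[.5126,.0979,.085],[.5197,.1846,.051]]))
E
```

```text
0.051 [[330, 258]] [[0.5162 0.0967 0.051 ]]
0.051 [[292, 258], [370, 258]] [[0.5184 0.1173 0.051 ]
 [0.5139 0.075  0.051 ]]
0.015 [[331, 214]] [[0.5337 0.0939 0.015 ]]
0.085 [[330, 245]] [[0.5327 0.0953 0.085 ]]
0.051 [[180, 260]] [[0.5238 0.1792 0.051 ]]
[[328.49975347 264.53775779]
 [328.87036561 287.07544501]
 [172.16942883 267.90278778]]
```

```bash
python3 - <<'E'
from h import *
f=grab("wrist");g=grab("scene")
a=cv2.resize(f['image'][190:390,230:430],(400,400),interpolation=cv2.INTER_CUBIC);u,v=proj(g,[.513,.1,.06])[0].astype(int);print(u,v)
b=cv2.resize(g['image'][v-45:v+45,u-45:u+45],(400,400),interpolation=cv2.INTER_CUBIC)
cv2.imwrite('pics/w4.png',np.hstack([a,b]))
print(bot.read_state()['opening'],bot.read_state()['grasp_force'])
E
```

```text
322 218
0.00024948818810469905 0.0
```

View pics/w4.png

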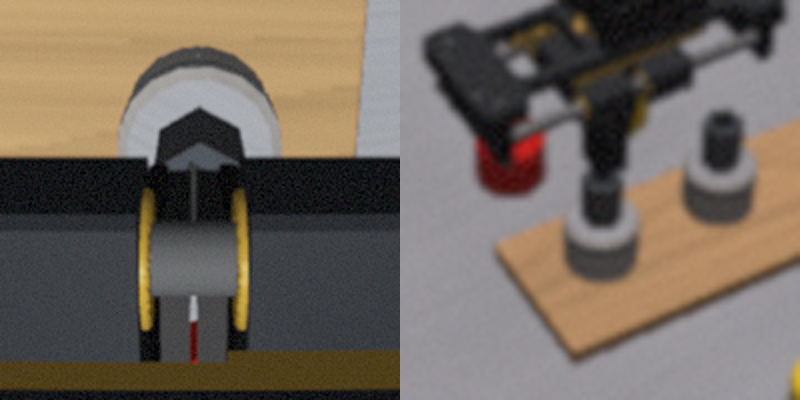

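The two views show the fingers shut and their tips over the adapter top, while the socket is still upright and in place. The scales suggest the tips are higher above the socket than I assumed. I'll check the heights against known points.

```bash
python3 - <<'E'
from h import *
f=grab("wrist");s,R=tool();c=-np.array(f['R']).T@f['t'];print('cam',c,'in tool',R.T@(c-s['tcp_pos']),s['tcp_pos'])
print('corner proj',proj(f,[[.572,.04,.015]]),'seen ~ (415,158)')
g=grab("scene");im=g['image']
print('scene corner proj',proj(g,[[.572,.04,.015],[.462,.05,.015],[.5126,.0979,.085],[.5126,.0979,.051],[.513,.0996,.0558],[.513,.0996,.085]]))
x,y=322,218
print('scene seen near corner',577/4.444-90+0*0+ (322-45)-0, 358/4.444+(218-45),' right-crop coords: adapter top', (605-400)/4.444+277,180/4.444+173,'corner',(577-400)/4.444+277,358/4.444+173,'left corner',(495-400)/4.444+277,245/4.444+173,'shoulder c',(602-400)/4.444+277,222/4.444+173)
E
```

```text
cam [0.57892609 0.0919555  0.25669816] in tool [ 0.06640538  0.00051151 -0.20090717] [0.51293701 0.09958642 0.05579809]
corner proj [[413.57380953 142.51200164]] seen ~ (415,158)
scene corner proj [[317.88838923 253.46517755]
 [296.43575626 226.83930083]
 [321.89401595 211.86278365]
 [321.75107495 220.85884659]
 [322.37126506 219.4201261 ]
 [322.50588754 211.66981737]]
scene seen near corner 316.8379837983798 253.55805580558058  right-crop coords: adapter top 323.1296129612961 213.50405040504052 corner 316.82898289828984 253.55805580558058 left corner 298.3771377137714 228.13051305130512 shoulder c 322.45454545454544 222.95499549954997
```

The numbers from both views agree: the real fingertips sit about 35 mm above the reported TCP, so the fingers shut just above the adapter. I'll open, go down in small steps while watching the force, and close again.

Emit:
{"method": "jog_arm", "body": {
  "plan": "0.7 0 0 0 0;0.7 0 0 0 0;0.7 0 0 0 0;0.7 0 0 0 0;0.7 0 0 0 0;0.7 0 0 0 0;0.7 0 0 0 0;0.7 0 0 0 0;0.7 0 0 0 0;0.7 0 0 0 0;0.7 0 0 0.01 0;0.7 0 0 0.01 0;0.7 0 0 0.01 0;0.7 0 0 0 0"
}}

```text
clock: 6.3
tcp_pos: [0.5103, 0.0995, 0.0225]
ee_rot: [0.0, 0.999, -0.054, -0.003]
contact_force: [-0.2, 0.0, -0.3]
opening: 0.0607
grasp_force: 0.0
```

Emit:
{"method": "jog_arm", "body": {
  "plan": "0 0.002 0.001 0 0;0 0 0 0 0;0 0 0 0 0;0 0 0 0 0;0 0 0 0 0;0 0 0 0 0;0 0 0 0 0;0 0 0 0 0;0 0 0 0 0;0 0 0 0 0;0 0 0 0 0;0 0 0 0 0"
}}

```text
clock: 7.3
tcp_pos: [0.515, 0.0983, 0.026]
ee_rot: [0.0, 0.999, -0.054, 0.0]
contact_force: [-0.4, -1.2, 3.3]
opening: 0.0216
grasp_force: 30.0
```

Gripped: opening 21.6 mm, 30 N. Lifting now.

Emit:
{"method": "jog_arm", "body": {
  "plan": "0 0 0 -0.01 0;0 0 0 -0.02 0;0 0 0 -0.02 0;0 0 0 -0.02 0;0 0 0 -0.02 0;0 0 0 0 0;0 0 0 0 0"
}}

```text
clock: 7.88
tcp_pos: [0.5154, 0.0985, 0.1164]
ee_rot: [-0.0, 0.999, -0.054, 0.001]
contact_force: [0.1, 0.0, -4.8]
opening: 0.0216
grasp_force: 30.0
```

```bash
python3 - <<'E'
from h import *
delta([.5,-.2432,.115]);s=bot.read_state();print(s['contact_force'],s['opening'],s['grasp_force'])
E
```

```text
tcp [0.5154 0.0985 0.1164] x-az -6.16 delta tool [0.0213 0.3414 0.0013] rows 8.2 t 7.8833
[ 0.05875898  0.0270838  -4.7840168 ] 0.021605760281968485 29.977783353533596
```

Emit:
{"method": "jog_arm", "body": {
  "plan": "0 0.0024 0.0341 0 0;0 0.0024 0.0341 0 0;0 0.0024 0.0341 0 0;0 0.0024 0.0341 0 0;0 0.0024 0.0341 0 0;0 0.0024 0.0341 0 0;0 0.0024 0.0341 0 0;0 0.0024 0.0341 0 0;0 0.0024 0.0341 0 0;0 0.0024 0.0341 0 0;0 0 0 0 -5;0 0 0 0 -5;0 0 0 0 0;0 0 0 0 0"
}}

```text
clock: 9.05
tcp_pos: [0.5007, -0.2424, 0.1136]
ee_rot: [-0.001, 0.999, 0.032, -0.002]
contact_force: [0.6, -0.3, -4.4]
opening: 0.0218
grasp_force: 30.0
```

```bash
python3 - <<'E'
from h import *
delta([.503,-.2432,.041])
f=grab("wrist");im=f['image']
# flange/ring fit around expected spot; body outline columns
g=cv2.cvtColor(im,cv2.COLOR_BGR2GRAY);hsv=cv2.cvtColor(im,cv2.COLOR_BGR2HSV)
blue=((hsv[...,0]>95)&(hsv[...,0]<125)&(hsv[...,1]>120)).astype(np.uint8)
print('exp nut px',proj(f,[[.5,-.2432,.03],[.503,-.2432,.105]]))
for r in range(150,270,12):
    x=np.where(blue[r]==0)[0];x=x[(x>230)&(x<430)];print(r,(x.min(),x.max()) if len(x) else None,g[r,270:390:8])
E
```

```text
tcp [ 0.5007 -0.2424  0.1136] x-az 3.68 delta tool [0.0024 0.0011 0.0726] rows 1.7 t 9.05
exp nut px [[327.05334506 232.25663733]
 [327.2809389  258.26799473]]
150 None [107 110 103 106 107 107 104 104 108 108 110 110 105 109 110]
162 (np.int64(306), np.int64(346)) [106 105 106 107 104 190 209 206 214 206 108 105 100 107 109]
174 (np.int64(285), np.int64(368)) [106 108 190 208 211 213 210 206 209 209 211 212 208 107 110]
186 (np.int64(273), np.int64(379)) [109 209 209 208 208 107 112 108 105 105 201 210 204 209 104]
198 (np.int64(267), np.int64(386)) [212 208 207 104 106  99 184 191 191  98 100  97 204 209 209]
210 (np.int64(263), np.int64(390)) [211 205  92  94 195 194 196 192 193 194 192  93  86 207 208]
222 (np.int64(262), np.int64(391)) [212 212  94 198 195 192  55 106  54 183 197 195  88 210 209]
234 (np.int64(263), np.int64(390)) [213 209  88 195 150  93  96  92  92  87 114 196  82 210 205]
246 (np.int64(267), np.int64(386)) [214 209 210  95 120 193 193 186 189 184 152  81 210 209 207]
258 (np.int64(273), np.int64(380)) [102 210 182 190 200 200 201 204 204 200 200 180  94 209 109]
```

```bash
cat >> h.py <<'E'
from scipy.optimize import least_squares
def flange(f,rows=range(196,230,2)):
    g=cv2.GaussianBlur(cv2.cvtColor(f['image'],cv2.COLOR_BGR2GRAY),(3,3),0).astype(int);P=[]
    for r in rows:
        row=g[r]; d=np.where(row[250:400]<150)[0]+250
        # outer white ring -> dark annulus -> disc
        for rng in (range(265,327),range(390,327,-1)):
            st=0
            for c in rng:
                if st==0 and row[c]>180: st=1
                elif st==1 and row[c]<130: st=2
                elif st==2 and row[c]>150: P.append((c-(.5 if rng.step>0 else -.5),r));break
    X=onz(f,P,.03)[:,:2]
    q=least_squares(lambda p:np.linalg.norm(X-p[:2],axis=1)-.027,[.5,-.243],loss='soft_l1',f_scale=.0005)
    return q.x,np.abs(q.fun).mean(),len(P)
E
python3 - <<'E'
from h import *
f=grab("wrist");print(flange(f));delta([.503,-.2432,.041])
g=cv2.cvtColor(f['image'],cv2.COLOR_BGR2GRAY)
for r in (232,238,244,250,256,262,268): print(r,g[r,270:386:4])
print(g[205:290:3,326])
E
```

```text
(array([ 0.49969565, -0.24264548]), np.float64(0.0001913097085323893), 32)
tcp [ 0.5014 -0.2423  0.1145] x-az 3.74 delta tool [0.0016 0.0011 0.0735] rows 1.8 t 9.15
232 [212 212 210 200  91 139 191 196 191 130  95  98  98  95 109  92  87  94
  92  91 183 198 197 179  88 170 209 209 208]
238 [213 213 208 208  85 100 197 151  96  97  89  68  82  85  92  91  83  71
  82  87  82  95 199 117  76 208 210 209 208]
244 [215 211 208 209 206  79 100  99  77 101 175 193 194 192 185 189 186 182
 173 115  83  82  85  82 180 207 209 209 206]
250 [217 211 211 211 208 147  87 176 192 193 191 197 202 202 200 202 202 191
 185 184 186 180  90  81 211 210 210 209 207]
256 [110 216 210 210 201 114 193 189 196 200 202 200 201 202 204 204 203 201
 203 200 194 180 181 155 113 211 207 208 118]
262 [103 102 214 208 138 193 190 203 201 200 197 199 200 202 198 203 203 203
 203 203 201 201 194 186 173 212 208 116 107]
268 [102 104  99 140 195 193 202 203 202 201 203 201 129  42  44  43  88 199
 201 202 201 203 201 194 184 160 101 107 110]
[195 191 192 179  45  89 106 102  87 109  90  92 164 185 187 200 204 204
 202 198  46  44  42  39  46  43  45  42  82]
```

```bash
python3 - <<'E'
from h import *
f=grab("wrist");s,R=tool();g=cv2.GaussianBlur(cv2.cvtColor(f['image'],cv2.COLOR_BGR2GRAY),(3,3),0).astype(int);P=[]
for c in range(304,352,3):
    r=262
    while g[r,c]>145:r-=1
    P.append((c,r+.5))
for r in range(250,269,3):
    c=310 if r<264 else 305
    while g[r,c]>145:c-=1
    P.append((c+.5,r));c=345
    while g[r,c]>145:c+=1
    P.append((c-.5,r))
for z in(.13,.14,.15):
    X=onz(f,P,z)[:,:2]
    for fix in(0,1):
        q=least_squares(lambda p:np.linalg.norm(X-p[:2],axis=1)-(.023 if fix else p[2]),[.5,-.243,.023],loss='soft_l1',f_scale=.0005)
        print(z,fix,q.x.round(4),np.abs(q.fun).mean().round(5),'tool',(R.T[:2,:2]@(q.x[:2]-s['tcp_pos'][:2])).round(4))
print(flange(f))
E
```

```text
0.13 0 [ 0.4951 -0.243   0.025 ] 0.00047 tool [-0.0067  0.0002]
0.13 1 [ 0.4973 -0.2431  0.023 ] 0.00058 tool [-0.0045  0.0004]
0.14 0 [ 0.499  -0.2428  0.0237] 0.00044 tool [-0.0028  0.0002]
0.14 1 [ 0.4997 -0.2428  0.023 ] 0.00044 tool [-0.002   0.0002]
0.15 0 [ 0.5029 -0.2425  0.0224] 0.00042 tool [0.0011 0.0002]
0.15 1 [ 0.5022 -0.2426  0.023 ] 0.00047 tool [0.0004 0.0002]
(array([ 0.49970989, -0.24263566]), np.float64(0.0002149311262972188), 32)
```

The socket axis is at (0.499,-0.243) and the flange centre at (0.4997,-0.2426), so they line up. Going down.

Emit:
{"method": "jog_arm", "body": {
  "plan": "0 0 0 0.015 0;0 0 0 0.015 0;0 0 0 0.015 0;0 0 0 0.005 0;0 0 0 0.005 0;0 0 0 0.004 0;0 0 0 0 0;0 0 0 0 0"
}}

```text
clock: 9.87
tcp_pos: [0.5025, -0.2434, 0.0574]
ee_rot: [0.0, 0.999, 0.033, 0.0]
contact_force: [0.5, 1.3, -4.4]
opening: 0.0218
grasp_force: 30.0
```

Emit:
{"method": "jog_arm", "body": {
  "plan": "0 -0.001 -0.0005 0.003 0;0 0 0 0.002 0;0 0 0 0.002 0;0 0 0 0.002 0;0 0 0 0 0"
}}

```text
clock: 10.28
tcp_pos: [0.5013, -0.2429, 0.048]
ee_rot: [0.0, 0.999, 0.033, 0.0]
contact_force: [0.2, 0.1, -4.0]
opening: 0.0215
grasp_force: 30.0
```

Emit:
{"method": "jog_arm", "body": {
  "plan": "0 0 0 0.002 0;0 0 0 0.002 0;0 0 0 0.002 0;0 0 0 0 0;0 0 0 0 0"
}}

```text
clock: 10.7
tcp_pos: [0.5041, -0.2438, 0.0472]
ee_rot: [0.001, 0.999, 0.034, 0.003]
contact_force: [-5.9, 5.8, 24.2]
opening: 0.022
grasp_force: 30.1
```

It stopped about 6 mm above seated, with the mouth already over the nut. To tell a loose bore from a jam, I'll back off 2 mm and test the side play.

Emit:
{"method": "jog_arm", "body": {
  "plan": "0 0 0 -0.008 0;0 0 0 0 0;0 0 0.002 0 0;0 0 0.002 0 0;0 0 0 0 0"
}}

```text
clock: 11.12
tcp_pos: [0.5013, -0.2462, 0.0489]
ee_rot: [-0.001, 0.999, 0.033, -0.0]
contact_force: [1.5, 2.7, -4.5]
opening: 0.0217
grasp_force: 30.0
```

Emit:
{"method": "jog_arm", "body": {
  "plan": "0 0 0.002 0 0;0 0 0.001 0 0;0 0 0 0 0"
}}

```text
clock: 11.37
tcp_pos: [0.5015, -0.2479, 0.0487]
ee_rot: [-0.002, 0.999, 0.033, -0.0]
contact_force: [3.9, 7.3, -4.4]
opening: 0.0215
grasp_force: 30.0
```

A side force builds only after about 4 mm of play, so C is the oversize (31 mm) socket bottoming on the stud. It doesn't fit, so I'm taking it back to its place.

Emit:
{"method": "jog_arm", "body": {
  "plan": "0 0 -0.0025 0 0;0 0 -0.0025 -0.005 0;0 0 0 -0.022 0;0 0 0 -0.022 0;0 0 0 -0.022 5;0 0 0 0 5;0 -0.0023 -0.0341 0 0;0 -0.0023 -0.0341 0 0;0 -0.0023 -0.0341 0 0;0 -0.0023 -0.0341 0 0;0 -0.0023 -0.0341 0 0;0 -0.0023 -0.0341 0 0;0 -0.0023 -0.0341 0 0;0 -0.0023 -0.0341 0 0;0 -0.0023 -0.0341 0 0;0 -0.0023 -0.0341 0 0;0 0 0 0 0;0 0 0 0 0"
}}

```text
clock: 12.87
tcp_pos: [0.5144, 0.0978, 0.1208]
ee_rot: [0.001, 0.999, -0.052, -0.0]
contact_force: [-0.7, -0.6, -4.4]
opening: 0.0216
grasp_force: 30.0
```

```bash
python3 - <<'E'
from h import *
delta([.5154,.0985,.026])
E
```

```text
tcp [0.5144 0.0978 0.1208] x-az -5.95 delta tool [ 0.001  -0.0009  0.0948] rows 2.3 t 12.8667
```

Emit:
{"method": "jog_arm", "body": {
  "plan": "0 0 0 0.022 0;0 0 0 0.022 0;0 0 0 0.022 0;0 0 0 0.018 0;0 0 0 0.005 0;0 0 0 0.003 0;0 0 0 0.002 0;0 0 0 0 0;0 0 0 0 0"
}}

```text
clock: 13.62
tcp_pos: [0.5161, 0.0965, 0.0282]
ee_rot: [-0.0, 0.999, -0.054, 0.001]
contact_force: [-0.2, 0.4, -4.1]
opening: 0.0216
grasp_force: 30.0
```

Emit:
{"method": "jog_arm", "body": {
  "plan": "0 0 0 0.002 0;0 0 0 0.001 0;0 0 0 0 0"
}}

```text
clock: 13.87
tcp_pos: [0.5167, 0.0967, 0.0267]
ee_rot: [0.0, 0.999, -0.054, 0.002]
contact_force: [-4.6, -0.6, 10.4]
opening: 0.0219
grasp_force: 30.0
```

Emit:
{"method": "jog_arm", "body": {
  "plan": "0.5 0 0 -0.001 0;0.5 0 0 0 0;0.5 0 0 0 0;0.5 0 0 0 0;0.5 0 0 0 0;0.5 0 0 -0.01 0;0.5 0 0 -0.02 0;0.5 0 0 -0.02 0;0.5 0 0 -0.02 0;0.5 -0.0019 -0.0293 0 0;0.5 -0.0019 -0.0293 0 0;0.5 -0.0019 -0.0293 0 0;0.5 0 0 0 -6;0.5 0 0 0 0;0.5 0 0 0 0"
}}

```text
clock: 15.12
tcp_pos: [0.5187, 0.1848, 0.0952]
ee_rot: [0.0, 1.0, -0.002, 0.0]
contact_force: [1.0, 0.3, 0.3]
opening: 0.0432
grasp_force: 0.0
```

```bash
python3 - <<'E'
from h import *
delta([.5197,.1846,.026]);s=bot.read_state();print(s['opening'],s['contact_force'])
f=grab("wrist");im=cv2.cvtColor(f['image'],cv2.COLOR_BGR2HSV)
p=proj(f,[[.5197,.1846,.085],[.5155,.097,.051]]);print(p)
cv2.imwrite('pics/w5.png',cv2.resize(f['image'][120:330,200:500],None,fx=2.6,fy=2.6))
E
```

```text
tcp [0.5187 0.1848 0.0952] x-az -0.25 delta tool [0.001  0.0002 0.0692] rows 1.7 t 15.1167
0.043238417335088604 [0.99624598 0.2591899  0.34928152]
[[325.79952301 259.5084219 ]
 [460.05651131 249.67286647]]
```

View pics/w5.png

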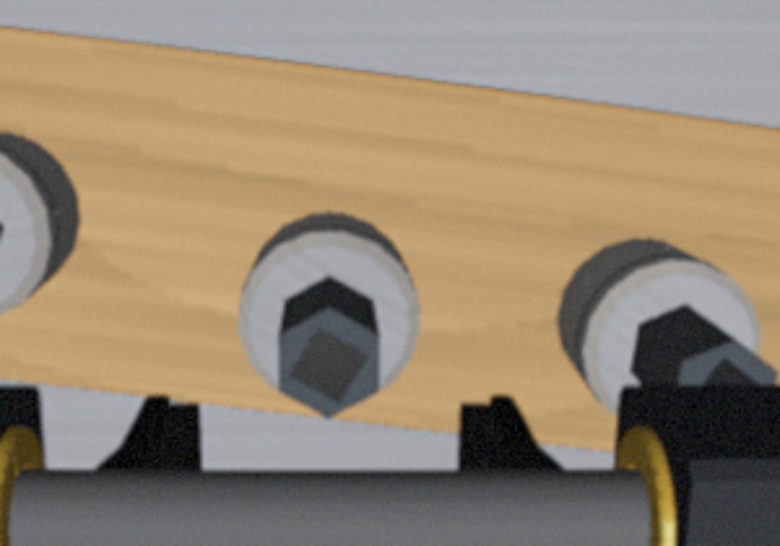

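C stands upright on the board at right. B's top face at crop (329,362) is centred between the fingers with its flats aligned. Descending to B.

Emit:
{"method": "jog_arm", "body": {
  "plan": "0.5 0.001 0 0.02 0;0.5 0 0 0.02 0;0.5 0 0 0.02 0;0.5 0 0 0.009 0;0.5 0 0 0 0;0 0 0 0 0;0 0 0 0 0;0 0 0 0 0;0 0 0 0 0;0 0 0 0 0;0 0 0 0 0;0 0 0 0 0"
}}

```text
clock: 16.17
tcp_pos: [0.5207, 0.185, 0.0271]
ee_rot: [-0.0, 1.0, -0.001, 0.001]
contact_force: [-0.8, -1.1, 5.4]
opening: 0.0218
grasp_force: 30.0
```

Emit:
{"method": "jog_arm", "body": {
  "plan": "0 0 0 -0.015 0;0 0 0 -0.025 0;0 0 0 -0.025 0;0 0 0 -0.025 -2;0 -0.0016 0.0389 0 0;0 -0.0016 0.0389 0 0;0 -0.0016 0.0389 0 0;0 -0.0016 0.0389 0 0;0 -0.0016 0.0389 0 0;0 -0.0016 0.0389 0 0;0 -0.0016 0.0389 0 0;0 -0.0016 0.0389 0 0;0 -0.0016 0.0389 0 0;0 -0.0016 0.0389 0 0;0 -0.0016 0.0389 0 0;0 0 0 0 -2;0 0 0 0 0;0 0 0 0 0"
}}

```text
clock: 17.67
tcp_pos: [0.5148, -0.243, 0.1146]
ee_rot: [-0.001, 0.999, 0.033, -0.001]
contact_force: [-0.3, 0.6, -3.1]
opening: 0.0217
grasp_force: 30.0
```

```bash
cat >> h.py <<'E'
def align():
    f=grab("wrist");s,R=tool();g=cv2.GaussianBlur(cv2.cvtColor(f['image'],cv2.COLOR_BGR2GRAY),(3,3),0).astype(int);P=[]
    for c in range(304,352,3):
        r=262
        while g[r,c]>145:r-=1
        P.append((c,r+.5))
    for r in range(250,269,3):
        c=310 if r<264 else 305
        while g[r,c]>145:c-=1
        P.append((c+.5,r));c=345
        while g[r,c]>145:c+=1
        P.append((c-.5,r))
    X=onz(f,P,s['tcp_pos'][2]-.0115+.036)[:,:2]
    q=least_squares(lambda p:np.linalg.norm(X-p,axis=1)-.0235,[.5,-.243],loss='soft_l1',f_scale=.0005)
    fl=flange(f);print('tcp',s['tcp_pos'].round(4),'az',np.degrees(np.arctan2(R[1,0],R[0,0])).round(2),'socket',q.x.round(4),np.abs(q.fun).mean().round(5),'flange',fl,'shift tool',(R.T[:2,:2]@(fl[0]-q.x)).round(4))
E
python3 -c "
from h import *
align()"
```

```text
tcp [ 0.5151 -0.2425  0.1147] az 3.79 socket [ 0.5138 -0.2438] 0.00263 flange (array([ 0.4998213 , -0.24267464]), np.float64(0.0001577182056313137), 14) shift tool [-0.0139 -0.002 ]
```

Emit:
{"method": "jog_arm", "body": {
  "plan": "0 -0.007 -0.0005 0 0;0 -0.007 -0.0005 0 0;0 0 0 0 0;0 0 0 0 0"
}}

```text
clock: 18.05
tcp_pos: [0.5014, -0.2427, 0.1159]
ee_rot: [-0.0, 0.999, 0.034, 0.0]
contact_force: [0.7, 0.3, -4.3]
opening: 0.0219
grasp_force: 30.0
```

```bash
python3 -c "
from h import *
align()"
```

```text
tcp [ 0.5018 -0.243   0.1161] az 3.87 socket [ 0.5003 -0.2431] 0.00178 flange (array([ 0.49972838, -0.24262885]), np.float64(0.00016931482462253264), 32) shift tool [-0.0005 -0.0005]
```

Emit:
{"method": "jog_arm", "body": {
  "plan": "0 -0.0005 -0.0005 0.015 0;0 0 0 0.015 0;0 0 0 0.015 0;0 0 0 0.008 0;0 0 0 0.004 0;0 0 0 0.002 0;0 0 0 0.002 0;0 0 0 0 0"
}}

```text
clock: 18.77
tcp_pos: [0.5017, -0.2432, 0.0553]
ee_rot: [0.0, 0.999, 0.034, 0.0]
contact_force: [-0.1, -0.5, -3.0]
opening: 0.0217
grasp_force: 30.0
```

Emit:
{"method": "jog_arm", "body": {
  "plan": "0 0 0 0.002 0;0 0 0 0.002 0;0 0 0 0.002 0;0 0 0 0 0"
}}

```text
clock: 19.1
tcp_pos: [0.5041, -0.2446, 0.0536]
ee_rot: [0.002, 0.999, 0.034, 0.003]
contact_force: [-4.8, 2.7, 16.6]
opening: 0.0216
grasp_force: 30.1
```

Blocked with the mouth right at nut-top height. That means either too small or slightly misaligned, so I'll do a short light-press search.

Emit:
{"method": "jog_arm", "body": {
  "plan": "0 0 0 -0.001 0;0 -0.0015 0 0 0;0 0 0.0015 0 0;0 0.0015 0 0 0;0 0.0015 0 0 0;0 0 -0.0015 0 0;0 0 -0.0015 0 0;0 -0.0015 0 0 0;0 -0.0015 0 0 0;0 0.0015 0.0015 0 0;0 0 0 0 4;0 0 0 0 -4;0 0 0 0 -4;0 0 0 0 4;0 0 0 0 0"
}}

```text
clock: 20.35
tcp_pos: [0.5041, -0.2448, 0.0537]
ee_rot: [0.002, 0.999, 0.032, 0.003]
contact_force: [-1.1, 0.9, 9.6]
opening: 0.022
grasp_force: 30.0
```

No drop at any offset or turn, so B is the small one. I'm taking B back.

Emit:
{"method": "jog_arm", "body": {
  "plan": "0 0 0 -0.01 0;0 0 0 -0.025 0;0 0 0 -0.025 0;0 0 0 -0.005 4;0 0 0 0 0;0 0.0016 -0.0389 0 0;0 0.0016 -0.0389 0 0;0 0.0016 -0.0389 0 0;0 0.0016 -0.0389 0 0;0 0.0016 -0.0389 0 0;0 0.0016 -0.0389 0 0;0 0.0016 -0.0389 0 0;0 0.0016 -0.0389 0 0;0 0.0016 -0.0389 0 0;0 0.0016 -0.0389 0 0;0 0.0016 -0.0389 0 0;0 0 0 0 0;0 0 0 0 0"
}}

```text
clock: 21.85
tcp_pos: [0.5188, 0.1868, 0.1138]
ee_rot: [0.0, 1.0, 0.002, -0.001]
contact_force: [1.2, -0.3, -4.5]
opening: 0.0217
grasp_force: 30.0
```

```bash
python3 - <<'E'
from h import *
delta([.5207,.185,.027])
E
```

```text
tcp [0.5188 0.1868 0.1138] x-az 0.18 delta tool [0.002  0.0017 0.0868] rows 2.1 t 21.85
```

Emit:
{"method": "jog_arm", "body": {
  "plan": "0 0.001 0.001 0.02 0;0 0 0 0.02 0;0 0 0 0.02 0;0 0 0 0.017 0;0 0 0 0.004 0;0 0 0 0.003 0;0 0 0 0.002 0;0 0 0 0.002 0;0 0 0 0 0;0 0 0 0 0"
}}

```text
clock: 22.68
tcp_pos: [0.5219, 0.1839, 0.0279]
ee_rot: [-0.0, 1.0, -0.001, 0.001]
contact_force: [-0.5, 0.1, -3.3]
opening: 0.0219
grasp_force: 30.0
```

Emit:
{"method": "jog_arm", "body": {
  "plan": "0 0 0 0.002 0;0 0 0 0 0;0.5 0 0 0 0;0.5 0 0 0 0;0.5 0 0 0 0;0.5 0 0 0 0;0.5 0 0 0 0;0.5 0 0 -0.01 0;0.5 0 0 -0.02 0;0.5 0 0 -0.02 0;0.5 0 0 -0.02 0;0.5 0.0068 -0.0305 0 0;0.5 0.0068 -0.0305 0 0;0.5 0.0068 -0.0305 0 0;0.5 0 0 0 6.3;0.5 0 0 0 6.3;0.5 0 0 0 6.4;0.5 0 0 0 0;0.5 0 0 0 0"
}}

```text
clock: 24.27
tcp_pos: [0.5419, 0.2754, 0.0953]
ee_rot: [-0.0, 0.986, -0.165, 0.0]
contact_force: [-0.6, -0.2, -0.3]
opening: 0.0435
grasp_force: 0.0
```

```bash
python3 - <<'E'
from h import *
delta([.5425,.276,.027]);s=bot.read_state();print(s['opening'],s['contact_force'])
f=grab("wrist");im=f['image'];k=6;u,v=proj(f,[.5425,.276,.085])[0];x0,y0=int(u)-32,int(v)-32
r=cv2.GaussianBlur(cv2.resize(im[y0:y0+64,x0:x0+64],None,fx=k,fy=k,interpolation=cv2.INTER_CUBIC),(0,0),4);b=r.max(2)
m=cv2.morphologyEx(((b>57)&(b<125)).astype(np.uint8),cv2.MORPH_OPEN,np.ones((17,17)))
n,l,st,ce=cv2.connectedComponentsWithStats(m)
for i in range(1,n): 
    p=ce[i]/k+[x0,y0];print(st[i],p,onz(f,[p],.085).round(4))
print(u,v)
E
```

```text
tcp [0.5419 0.2754 0.0953] x-az -18.97 delta tool [ 0.0004 -0.0008  0.0683] rows 1.6 t 24.2667
0.04347068637838738 [-0.63821897 -0.18820866 -0.25033603]
[   83    70   234   247 44369] [324.15247132 260.12654481] [[0.5428 0.2757 0.085 ]]
323.8229435882741 260.7488928608923
```

The close look puts A at (0.5428,0.2757), which agrees. Descend and grip.

Emit:
{"method": "jog_arm", "body": {
  "plan": "0.5 0.0005 -0.0005 0.02 0;0.5 0 0 0.02 0;0.5 0 0 0.02 0;0.5 0 0 0.009 0;0.5 0 0 0 0;0 0 0 0 0;0 0 0 0 0;0 0 0 0 0;0 0 0 0 0;0 0 0 0 0;0 0 0 0 0;0 0 0 0 0"
}}

```text
clock: 25.32
tcp_pos: [0.5434, 0.2761, 0.0272]
ee_rot: [-0.001, 0.986, -0.166, 0.001]
contact_force: [0.4, -0.4, 6.7]
opening: 0.0216
grasp_force: 30.0
```

Emit:
{"method": "jog_arm", "body": {
  "plan": "0 0 0 -0.015 0;0 0 0 -0.025 -5.75;0 0 0 -0.025 -5.75;0 0 0 -0.025 -5.75;0 0 0 0 -5.75;0 -0.0056 0.0368 0 0;0 -0.0056 0.0368 0 0;0 -0.0056 0.0368 0 0;0 -0.0056 0.0368 0 0;0 -0.0056 0.0368 0 0;0 -0.0056 0.0368 0 0;0 -0.0056 0.0368 0 0;0 -0.0056 0.0368 0 0;0 -0.0056 0.0368 0 0;0 -0.0056 0.0368 0 0;0 -0.0056 0.0368 0 0;0 -0.0056 0.0368 0 0;0 -0.0056 0.0368 0 0;0 -0.0056 0.0368 0 0;0 0 0 0 0"
}}

```text
clock: 26.98
tcp_pos: [0.497, -0.25, 0.1152]
ee_rot: [0.002, 1.0, 0.031, -0.001]
contact_force: [0.7, -0.0, -2.5]
opening: 0.0218
grasp_force: 30.0
```

```bash
python3 -c "
from h import *
align()"
```

```text
tcp [ 0.4972 -0.2468  0.1148] az 3.56 socket [ 0.496  -0.2499] 0.00228 flange (array([ 0.49958322, -0.24260591]), np.float64(0.00020131146510893552), 34) shift tool [ 0.004 -0.007]
```

Emit:
{"method": "jog_arm", "body": {
  "plan": "0 0.004 -0.001 0 0;0 0 0 0 0;0 0 0 0 0"
}}

```text
clock: 27.28
tcp_pos: [0.5026, -0.2408, 0.1153]
ee_rot: [-0.0, 0.999, 0.034, -0.0]
contact_force: [0.3, -0.0, -2.5]
opening: 0.0217
grasp_force: 30.0
```

```bash
python3 -c "
from h import *
align()"
```

```text
tcp [ 0.5027 -0.2408  0.1154] az 3.96 socket [ 0.5018 -0.2416] 0.00267 flange (array([ 0.49965024, -0.24264802]), np.float64(0.0002173615277769694), 30) shift tool [-0.0022  0.0009]
```

Emit:
{"method": "jog_arm", "body": {
  "plan": "0 -0.002 0.0018 0.015 0;0 0 0 0.015 0;0 0 0 0.015 0;0 0 0 0.008 0;0 0 0 0.004 0;0 0 0 0.002 0;0 0 0 0 0"
}}

```text
clock: 27.92
tcp_pos: [0.5009, -0.2441, 0.057]
ee_rot: [0.0, 0.999, 0.034, 0.0]
contact_force: [0.3, -1.0, -3.2]
opening: 0.0218
grasp_force: 30.0
```

Emit:
{"method": "jog_arm", "body": {
  "plan": "0 0 -0.0008 0.002 0;0 0 0 0.002 0;0 0 0 0.002 0;0 0 0 0.002 0;0 0 0 0 0"
}}

```text
clock: 28.33
tcp_pos: [0.5005, -0.2432, 0.0485]
ee_rot: [-0.0, 0.999, 0.033, -0.0]
contact_force: [0.4, 0.7, -3.3]
opening: 0.0215
grasp_force: 30.0
```

Past the nut top with no contact, so I'll keep going down.

Emit:
{"method": "jog_arm", "body": {
  "plan": "0 0 0 0.002 0;0 0 0 0.002 0;0 0 0 0.002 0;0 0 0 0.002 0;0 0 0 0 0"
}}

```text
clock: 28.75
tcp_pos: [0.501, -0.2433, 0.0424]
ee_rot: [-0.0, 0.999, 0.034, 0.0]
contact_force: [-3.7, 5.9, 8.8]
opening: 0.0222
grasp_force: 30.0
```

Emit:
{"method": "jog_arm", "body": {
  "plan": "0 0 0 0.001 0;0 0 0 0 0;0 0 0 0 0;0 0 0 0 0"
}}

```text
clock: 29.08
tcp_pos: [0.5011, -0.2433, 0.0423]
ee_rot: [-0.0, 0.999, 0.034, 0.0]
contact_force: [-6.5, 7.0, 15.5]
opening: 0.0219
grasp_force: 30.0
```

```bash
python3 - <<'E'
from h import *
s,R=tool();print(s['tcp_pos'],s['contact_force'],s['opening'],s['grasp_force'],s['ee_rot'].round(4))
for n in('top','scene'):
    F=grab(n);im=F['image']
    for nm,X in(('B',[.5205,.1845,.085]),('C',[.5145,.097,.085])):
        u,v=proj(F,X)[0].astype(int);r=im[v-14:v+15,u-14:u+15].max(2);m=(r<85).astype(np.uint8)
        k,l,st,ce=cv2.connectedComponentsWithStats(m)
        for i in range(1,k):
            if st[i,4]>25:print(n,nm,(u,v),st[i],onz(F,[ce[i]+[u-14,v-14]],.08).round(4))
E
```

```text
[ 0.50114597 -0.24334171  0.04230179] [-6.53627357  7.04227743 15.51324214] 0.02185576633603701 30.031119568056965 [-1.000e-04  9.994e-01  3.360e-02  2.000e-04]
top B (np.int64(273), np.int64(250)) [12 13  8  8 53] [[0.5164 0.1825 0.08  ]]
top C (np.int64(303), np.int64(254)) [11 13  7  9 52] [[0.509  0.0976 0.08  ]]
scene B (np.int64(349), np.int64(199)) [10 13  8 14 93] [[0.5305 0.1738 0.08  ]]
scene C (np.int64(322), np.int64(212)) [10 13  8 13 94] [[0.5233 0.0887 0.08  ]]
```

The socket is firmly down: z doesn't change under a harder press, the mouth is about 30 mm above the table, and it's upright and gripped. B and C stand where they were. Handing in.

```bash
python3 -c "
from plant import bot
print(bot.job_done())"
```

```text
the job is handed in; nothing more can be done
None
```

Socket A (far-left one) fits: it is seated upright on the spindle nut and still held in the gripper, B and C are back upright on the board, and the job was handed in at about 29 s (no verdict was returned).

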